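Clear the linisher tray and hold the extraction shutter half open

TASK

Clear the belt linisher's catch tray: lift both cream resin castings out of it and lower them into the grey tote - lower them in, do not drop them. Then slide the sprung steel shutter on the extraction intake back off its slot, away from the hose stub, until it stands half open, its upright fin level with the little ribs on the guide rails, and finish while holding it there with the gripper: it springs shut if you let go. Leave the other things on the bench where they are.

Things in the scene. Friction and masses are not known exactly. Their poses are not given: they have to be found in the camera images.
- linisher: Fixed grey belt linisher, 115 mm high, with an open aluminium catch tray on the robot's side, 200 (x) x 250 (y) x 35 mm high, walls and floor 5 mm. Origin: under the tray's centre, on the bench; +x points to the machine: low chute from x = 100 mm, body from 185 mm. The castings start lying in the tray, one in its +y half, one in its -y half, at least 95 mm apart.
- long_casting: Cream resin casting, long with round ends: 84 (x) x 36 (y) x 26 (z) mm, flat top with two small dark bores, 70 to 140 g. Origin: centre of its underside; x along its length. It lies flat at any yaw within about 70 degrees of the tray's x.
- dome_casting: Cream resin casting, round: 48 mm diameter, straight-sided for the lower 18 mm and domed above to 30 mm, 55 to 115 g. Origin: centre of its underside.
- tote: Open grey plastic tote (does not move), 200 (x) x 150 (y) x 70 (z) mm outside, walls and floor 4 mm. Origin: centre of its underside, on the bench. It stands left or right of the tray, the extraction intake on the other side.
- intake: Fixed extraction intake: low grey box 200 (x) x 130 (y) x 48 mm. Origin: centre of its underside. A steel shutter plate (top 54.5 mm above the bench) covers the black slot in its top at +x and slides along x between two rails (y = +-54 mm, tops 62 mm above the bench). A dark 3 mm rib across each rail at x = -20 mm marks half travel. A black hose stub is at its +x end.
- shutter (a joint): Shutter travel in m: 0 shut, growing as it slides open along the intake's own -x (away from the hose stub; towards the robot at yaw 0), 0.030 half open, 0.060 fully open. A spring shuts it: 3 N at 0, rising 220 N/m to about 10 N at half and 16 N fully open; friction 0.5 N.
- shutter_fin (a point): Middle of the top edge of the shutter's upright steel fin: 12 mm thick (along the intake's x), 40 mm wide (y), 42 mm tall, top 96.5 mm above the bench. Shut, it is at x = +10 mm, y = 0 of the intake; half open at x = -20 mm, level with the ribs. It can be pinched from above across its thickness, or pushed.
- sanding_block: Bystander, to be left alone: dark sanding block 65 x 40 x 28 mm. Origin: centre of its underside.
- tape_roll: Bystander, to be left alone: yellow roll of tape, 90 mm across, 25 mm high, lying flat. Origin: centre of its underside.
- brush: Bystander, to be left alone: paint brush lying flat. Origin: under its middle.
- glue_bottle: Bystander, to be left alone: yellow glue bottle, 44 mm across, 120 mm tall. Origin: centre of its underside.
- cup: Bystander, to be left alone: clear plastic cup, 70 mm across, 90 mm tall. Origin: centre of its underside.
- pencil: Bystander, to be left alone: flat red carpenter's pencil, 160 x 14 x 8 mm, lying. Origin: centre of its underside.

How it is judged:
On the way, in this order (a step that is already met when the one before it is completed fails the run):
1. both castings lie in the tote, released and at rest, the shutter shut (x of long_casting in the frame of tote between -0.096 and 0.096 m and y of long_casting in the frame of tote between -0.071 and 0.071 m and z of long_casting in the frame of tote between -0.005 and 0.055 m and contact force between the fingers and long_casting below 0.1 N and linear speed of each of long_casting, dome_casting below 0.03 m/s and x of dome_casting in the frame of tote between -0.096 and 0.096 m and y of dome_casting in the frame of tote between -0.071 and 0.071 m and z of dome_casting in the frame of tote between -0.005 and 0.055 m and contact force between the fingers and dome_casting below 0.1 N and value of joint shutter below 0.01 m), for 0.2 s.
2. the shutter is held half open by the fingers (value of joint shutter between 0.024 and 0.036 m and velocity of joint shutter between -0.01 and 0.01 m/s and contact force between the fingers and intake above 4 N), for 0.3 s.
At the end, for the whole second after the job is handed in: Both castings lie in the tote (origins between its walls, underside less than 55 mm above the bench), untouched by the fingers and at rest (under 0.03 m/s); the shutter stands between 24 and 36 mm open (half travel 30 mm), still (under 10 mm/s), and the fingers bear on it with more than 4 N (all of step 2 and x of long_casting in the frame of tote between -0.096 and 0.096 m and y of long_casting in the frame of tote between -0.071 and 0.071 m and z of long_casting in the frame of tote between -0.005 and 0.055 m and contact force between the fingers and long_casting below 0.1 N and linear speed of each of long_casting, dome_casting below 0.03 m/s and x of dome_casting in the frame of tote between -0.096 and 0.096 m and y of dome_casting in the frame of tote between -0.071 and 0.071 m and z of dome_casting in the frame of tote between -0.005 and 0.055 m and contact force between the fingers and dome_casting below 0.1 N); the arm keeps its last pose, push and grip.
It fails at once if a bystander is moved by more than 30 mm (distance of any of sanding_block, tape_roll, brush, glue_bottle, cup, pencil from where it was at the start of the episode above 0.03 m).
It fails at once if a casting is dropped (falls at more than 1.2 m/s, out of the fingers) ((linear speed of long_casting above 1.2 m/s and contact force between the fingers and long_casting below 0.05 N) or (linear speed of dome_casting above 1.2 m/s and contact force between the fingers and dome_casting below 0.05 N)).
It also fails if it takes over 64 s, if anything falls off the work surface, if the arm or the gripper's body presses on something with over 40 N, if the wrist force passes 120 N, or if a joint passes its speed limit or range.

ROBOT

A 6-joint arm with a two-finger parallel gripper is mounted at the origin on the work surface. World frame = base frame: x ahead of the robot, y to its left, z up, the work surface at z = 0. Lengths are in m, angles in rad, forces in N, time in s.
With the tool pointing down it reaches from about 0.3 to 0.875 m from the base axis. Payload 6.4 kg.
Tool frame: the origin (TCP) lies at the very end of the fingers, on their centre line; the grasp point (between the pads) lies 19 mm behind it; z points along the fingers, y is the line along which they close (so a half turn about z gives the same grasp; the last joint's range is limited). The gripper opens to 85 mm and grips with 20 to 120 N. Pads are 22 mm wide; open, the fingers measure 114 mm over their backs; the gripper's body (76 mm by 85 mm) begins 54 mm behind the grasp point. The pads swing forward as they close: fully open they stand 13 mm farther back than shut.
Start: joints at [-1.441, 0.181, 1.607, -0, 1.354, -0.206], TCP at [0.189, -0.543, 0.231] pointing down, gripper open.
Joint ranges: [-2.99, 2.99], [-0.89, 2.07], [0.3, 2.58], [-1.14, 4.28], [0, 2.63], [-3.12, 3.12]. Speed limits (rad/s): [2.57, 2.57, 3.01, 3.14, 3.14, 3.14].

INTERFACE

Orientations are given as a unit quaternion [w, x, y, z].
In Python, from bench import * gives the robot as it stands. The module is installed in compiled form; this text tells all that it offers.
- The arm moves only by the tool arm_command, never from a script. Its arguments are lists of equal length, an entry for each row: "dp": the shift along the tool's x, y, z in units of 0.25 m (1.0 is 0.25 m), a list of three; "turn": the turn, a rotation vector about the tool's x, y, z in units of 30 degrees (1.0 is 30 degrees), a list of three; "jaw": the opening, from 0 (shut) to 1 (fully open). A call has 1 to 5 rows; each row is the pose to reach, as a shift and turn from the pose commanded when the call began, along the tool's axes at that moment; what a row does not reach only later rows make up. A row lasts 1/8 s, in which the tool goes at most 62.5 mm and 10.7 degrees, less where a joint would pass 70% of its speed; a pose out of reach is approached as far as the arm can. A call with a number of a shift or a turn outside -1 to 1 is refused whole. A call with a gripper value outside its range is refused whole. The fingers move at their own pace and stop on an object; the grip force is fixed at half the most. Time passes only in rows, so rows that repeat a pose let the fingers close. It gives the time, the measured TCP pose, the force, the opening and the grip force at its end, in the units of the state.
- get_obs(): the state, without advancing time (a new reading comes with each control period).
- camera(name): name is "scene" or "top" or "wrist"; returns the picture (480x640x3 uint8, blue, green, red); there is no depth.
- get_calibration(name): a dict with "camera_matrix" (3x3 intrinsics, pixels), "R" (3x3) and "t" (3): a world point X has camera coordinates R X + t; the wrist camera has in their place "mount" (4x4, takes a point from camera to tool coordinates, whose origin is the TCP and whose axes are the flange's). Camera axes: x right, y down, z forward; pixel columns grow to the right and rows downward; lengths in m; the calibration is good to about 2 mm. A picture is of the moment at which its call begins: read the wrist's pose just before it. get_calibration takes no time and is no camera call.
- hand_in(): hands the job in; it is judged then, once.
The state is a dict: "time_s": time; "q": joint angles; "dq": joint speeds; "joint_efforts": joint torques, N m; "eef_pos": TCP position; "eef_rot": TCP orientation; "wrist_force": force on the tool from outside, world axes, zero at the start; "torque": the same for the moment, N m; "opening": opening from 0.0 (shut) to 1.0 (fully open); "grasp_force": force on a finger pad.
Only numpy, scipy, OpenCV 4.12 (cv2) and the standard library are available. Lean on these libraries where they do the work, as an engineer would, in place of code of your own. Each camera call takes 0.05 s, during which the arm holds its last target. There are 200 camera calls.

## Working session

There is one attempt and no reset: what is moved stays moved. The work goes in short steps, Python scripts to look and compute and a tool call to move; the robot and the scene stay as the last step left them, time stands still between calls to the robot, and variables do not carry over. Pictures are saved under pics/ and viewed, at most 10 in all, crops included, and the job is handed in when it is done.

Besides the shell and the picture viewer there is one more tool, called after "Request:" as name(argument=value, ...) on one line, values as JSON. arm_command: Moves the arm, as the interface text tells. Its arguments: {"type":"object","properties":{"dp":{"type":"array"},"turn":{"type":"array"},"jaw":{"type":"array"}},"required":["dp","turn","jaw"]}

```bash
mkdir -p pics; python3 - <<'E'
from bench import *
import cv2
o=get_obs();print(o)
for n in("scene","top"):
    cv2.imwrite(f"pics/{n}0.png",camera(n));c=get_calibration(n);print(n,c)
print(get_calibration("wrist"))
E
```

```text
{'time_s': 0.0, 'q': array([-1.44128311e+00,  1.81505836e-01,  1.60802761e+00,  1.94812906e-05,
        1.35381029e+00, -2.06266888e-01]), 'dq': array([ 0.00051779,  0.00017536, -0.00140867,  0.00114927, -0.00036922,
       -0.00017288]), 'joint_efforts': array([-3.95790323e-05, -4.44869614e+01, -3.51339984e+01, -1.47201390e-04,
        8.96453974e-03, -5.84445900e-06]), 'eef_pos': array([ 0.1894321 , -0.54230528,  0.23039448]), 'eef_rot': array([-8.74531237e-04,  9.85939512e-01,  1.67100303e-01,  4.30956291e-05]), 'wrist_force': array([ 0.0494855 ,  0.20092759, -0.06394404]), 'torque': array([-0.00305917,  0.01388096, -0.0035071 ]), 'grasp_force': 0.0, 'opening': 1.0015072603345145}
scene {'camera_matrix': array([[530.28003776,   0.        , 326.65580644],
       [  0.        , 530.28003776, 243.47063252],
       [  0.        ,   0.        ,   1.        ]]), 'R': array([[ 2.45125504e-02,  9.99699231e-01,  7.62792128e-04],
       [ 7.85008982e-01, -1.87758987e-02, -6.19199777e-01],
       [-6.18999219e-01,  1.57769644e-02, -7.85233121e-01]]), 't': array([ 0.00891416, -0.36385516,  1.
[... 216 characters left out ...]
0.99992239,  0.01070572],
       [-0.99657864,  0.00546717, -0.0824689 ],
       [ 0.08240397, -0.01119454, -0.99653614]]), 't': array([-0.0090798 ,  0.51647434,  0.94038728])}
{'camera_matrix': array([[397.31549095,   0.        , 314.21613407],
       [  0.        , 397.31549095, 242.78807177],
       [  0.        ,   0.        ,   1.        ]]), 'mount': array([[ 7.23416088e-04, -9.64085431e-01, -2.65591338e-01,
         6.71719208e-02],
       [ 9.99998147e-01,  1.17120741e-03, -1.52764491e-03,
        -1.26817363e-03],
       [ 1.78384275e-03, -2.65589741e-01,  9.64084492e-01,
        -1.42061589e-01],
       [ 0.00000000e+00,  0.00000000e+00,  0.00000000e+00,
         1.00000000e+00]])}
```

View pics/top0.png

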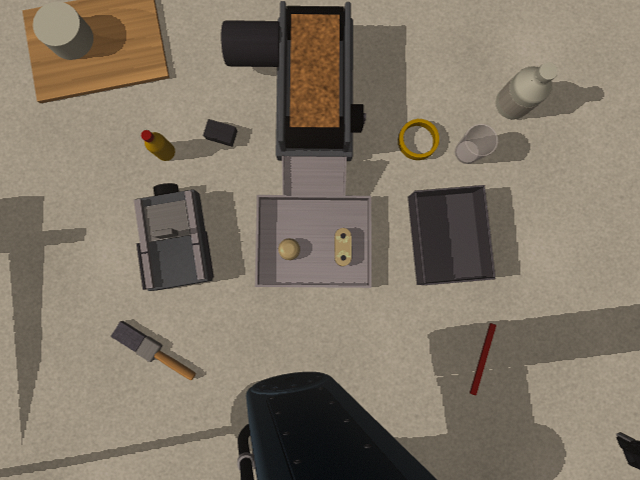

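View pics/scene0.png

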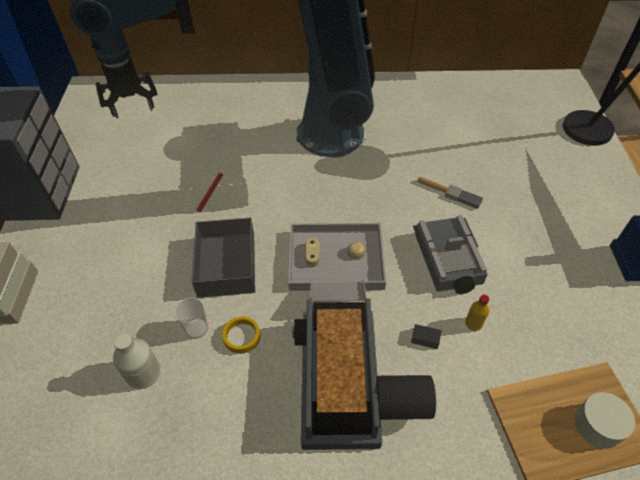

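The top view shows the tray at x 257–370, y 197–286, with the long casting near (343,246) and the dome near (289,249). The tote is around (452,235) and the intake around (174,240). I'll zoom in to measure.

```bash
cat > h.py <<'E'
from bench import *
import cv2,numpy as np
from scipy.spatial.transform import Rotation as Ro
def ray(n,u,v,z):
    c=get_calibration(n);K=c["camera_matrix"];R=np.array(c["R"]);t=np.array(c["t"])
    C=-R.T@t;d=R.T@np.linalg.solve(K,[u,v,1.]);return C+d*(z-C[2])/d[2]
def proj(n,X):
    c=get_calibration(n);p=c["camera_matrix"]@(c["R"]@np.array(X)+c["t"]);return p[:2]/p[2]
def pose():
    o=get_obs();q=o["eef_rot"];return o["eef_pos"],Ro.from_quat([q[1],q[2],q[3],q[0]])
def go(x,y,z,yawdeg):
    """dp/turn units to reach world TCP pos, tool y-axis (closing line) at yawdeg in world (mod 180)"""
    p,r=pose();M=r.as_matrix()
    best=None
    for a in (yawdeg,yawdeg+180):
        a=np.radians(a);Y=np.array([np.cos(a),np.sin(a),0]);Z=np.array([0,0,-1.]);T=np.stack([np.cross(Y,Z),Y,Z],1)
        w=Ro.from_matrix(M.T@T).as_rotvec()
        if best is None or np.linalg.norm(w)<np.linalg.norm(best): best=w
    print("dp",np.round(M.T@(np.array([x,y,z])-p)/.25,3),"turn",np.round(best/np.radians(30),3))
E
python3 - <<'E'
from h import *
a=cv2.imread("pics/top0.png");b=cv2.imread("pics/scene0.png")
A=cv2.resize(a[180:300,240:500],None,fx=3,fy=3,interpolation=2)[:, :780]
L=cv2.resize(a[180:300,120:220],None,fx=2.4,fy=2.4,interpolation=2)
S=cv2.resize(b[205:300,400:500],None,fx=2.4,fy=2.4,interpolation=2)
im=np.zeros((600,780,3),np.uint8);im[:288,:240]=L;im[:228,260:500]=S
im[300:600,:]=A[:300]
cv2.imwrite("pics/z.png",im)
h=cv2.cvtColor(a,cv2.COLOR_BGR2HSV)
m=((h[...,2]>130)&(h[...,1]>60)).astype(np.uint8);m[:200]=0;m[285:]=0;m[:,:262]=0;m[:,366:]=0
m=cv2.morphologyEx(m,cv2.MORPH_CLOSE,np.ones((5,5)))
n,l,s,c=cv2.connectedComponentsWithStats(m)
for i in range(1,n):
  if s[i,4]>40:
    k,_=cv2.findContours((l==i).astype(np.uint8),0,1);print(s[i],c[i],cv2.minAreaRect(k[0]),ray("top",*c[i],.03))
E
```

```text
[335 228  17  38 559] [342.5921288  246.43470483] ((343.0, 246.5), (37.0, 16.0), 90.0) [ 0.50707854 -0.06342141  0.03      ]
[278 240  17  19 230] [285.9        249.45217391] ((286.0, 249.50003051757812), (16.994115829467773, 15.652474403381348), 63.43495178222656) [0.50119963 0.05975915 0.03      ]
```

View pics/z.png

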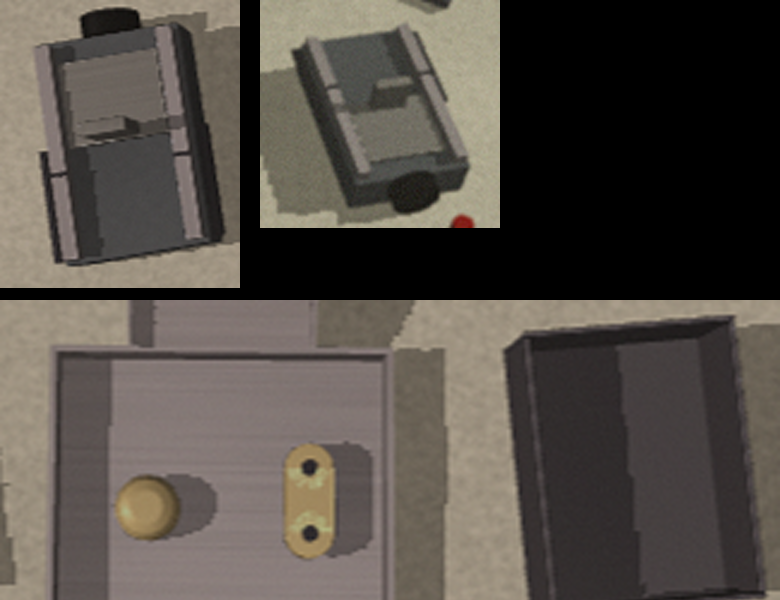

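The crops show the ribs at about (144.2,252.9) and (196.2,244.2) in top pixels, the dome centre at (289.7,249) and the bores at (343.3,235.7) and (343.3,257.7).

```bash
cat >> h.py <<'E'
P=lambda *a:np.round(a,4)
E
python3 - <<'E'
from h import *
t=lambda u,v,z:ray("top",u,v,z)
print("dome",t(289.7,249,.023)); b1,b2=t(343.3,235.7,.031),t(343.3,257.7,.031);print("long",(b1+b2)/2,b1-b2)
T=[t(408.3,196,.07),t(484.3,186,.07),t(495,277.3,.07),t(417,284,.07)];print("tote",np.mean(T,0),T)
r1,r2=t(144.2,252.9,.062),t(196.2,244.2,.062);m=(r1+r2)/2;d=r1-r2;print("ribs",r1,r2,m,np.linalg.norm(d))
# check with the scene camera: ribs seen at crop(335,88),(427,70) -260
s=lambda u,v,z:ray("scene",400+(u-260)/2.4,205+v/2.4,z)
q1,q2=s(335,88,.062),s(427,70,.062);print("ribs scene",q1,q2,(q1+q2)/2)
yaw=np.arctan2(-d[0],d[1]);print("yaw",np.degrees(yaw))
ex=np.array([np.cos(yaw),np.sin(yaw),0]);ey=np.array([-ex[1],ex[0],0])
for z,dx in((.0965,0),(.0965,.03),):
  f=m+ex*dx;f[2]=z
  print("fin",f,(proj("top",f)-[120,180])*2.4,(proj("scene",f)-[400,205])*2.4+[260,0])
print("fin top face px, far edge ends", [(proj("top",f+ex*.006+ey*s)-[120,180])*2.4 for s in(-.02,.02)])
E
```

```text
dome [0.50261549 0.05190691 0.023     ]
long [ 0.50646832 -0.06488889  0.031     ] [ 0.04791029 -0.00052505  0.        ]
tote [ 0.52593197 -0.28844307  0.07      ] [array([ 0.60987442, -0.20044954,  0.07      ]), array([ 0.63057926, -0.36200058,  0.07      ]), array([ 0.43804095, -0.37709274,  0.07      ]), array([ 0.42523324, -0.21422943,  0.07      ])]
ribs [0.49349782 0.35341196 0.062     ] [0.51112799 0.24543547 0.062     ] [0.5023129  0.29942371 0.062     ] 0.10940633606727668
ribs scene [0.51243457 0.25518102 0.062     ] [0.4893517  0.36146448 0.062     ] [0.50089314 0.30832275 0.062     ]
yaw 9.273301706422039
fin [0.5023129  0.29942371 0.0965    ] [107.10347593 161.66746125] [379.17133909  60.18927036]
fin [0.53192083 0.30425803 0.0965    ] [102.13042732 126.58502724] [388.30709814  81.35945003]
fin top face px, far edge ends [array([124.76308096, 115.66521073]), array([ 77.48900212, 123.52157667])]
```

```bash
python3 -c "
from h import *
go(.506,-.065,.2,90)"
```

```text
dp [ 1.825 -1.385  0.125] turn [-0.003 -0.     0.641]
```

Request:
arm_command(dp=[[0.92,-0.7,0.06],[0.92,-0.7,0.06],[0.92,-0.7,0.06],[0.92,-0.7,0.06],[0.92,-0.7,0.06]], turn=[[0,0,0.64],[0,0,0.64],[0,0,0.64],[0,0,0.64],[0,0,0.64]], jaw=[1,1,1,1,1])

```text
time_s: 0.72
eef_pos: [0.3498, -0.2992, 0.2158]
eef_rot: [-0.0, 1.0, 0.001, -0.0]
wrist_force: [0.9, -0.2, 0.7]
opening: 0.999
grasp_force: 0.0
```

```bash
python3 -c "
from h import *
print(pose()[0]);go(.506,-.065,.2,90)"
```

```text
[ 0.34980472 -0.29918258  0.21580992]
dp [ 0.627 -0.935  0.064] turn [-0.002  0.     0.004]
```

Request:
arm_command(dp=[[0.627,-0.935,0.064],[0.627,-0.935,0.064],[0.627,-0.935,0.064],[0.627,-0.935,0.064],[0.627,-0.935,0.064],[0.627,-0.935,0.064]], turn=[[0,0,0],[0,0,0],[0,0,0],[0,0,0],[0,0,0],[0,0,0]], jaw=[1,1,1,1,1,1])

```text
invalid input
```

Request:
arm_command(dp=[[0.627,-0.935,0.064],[0.627,-0.935,0.064],[0.627,-0.935,0.064],[0.627,-0.935,0.064],[0.627,-0.935,0.064]], turn=[[0,0,0],[0,0,0],[0,0,0],[0,0,0],[0,0,0]], jaw=[1,1,1,1,1])

```text
time_s: 1.35
eef_pos: [0.5063, -0.0651, 0.1998]
eef_rot: [-0.0, 1.0, 0.002, -0.0]
wrist_force: [0.3, -0.2, -0.0]
opening: 1.001
grasp_force: 0.0
```

```bash
cat >> h.py <<'E'
def wray(p,r,u,v,z):
    c=get_calibration("wrist");M=np.array(c["mount"]);d=r.apply(M[:3,:3]@np.linalg.solve(c["camera_matrix"],[u,v,1.]))
    C=p+r.apply(M[:3,3]);return C+d*(z-C[2])/d[2]
E
python3 -c "
from h import *
p,r=pose();print(P(*p));a=camera('wrist');cv2.imwrite('pics/w1.png',a)
h=cv2.cvtColor(a,cv2.COLOR_BGR2HSV)
m=((h[...,2]>120)&(h[...,1]>70)).astype(np.uint8)
m=cv2.morphologyEx(m,cv2.MORPH_CLOSE,np.ones((5,5)))
n,l,s,c=cv2.connectedComponentsWithStats(m)
for i in range(1,n):
  if s[i,4]>300:
    k,_=cv2.findContours((l==i).astype(np.uint8),0,1);print(s[i],c[i],cv2.minAreaRect(k[0]),wray(p,r,*c[i],.031))
go(.506,-.065,.2,90)
"
```

```text
[ 0.5063 -0.0651  0.1998]
[ 144  193   46   52 1018] [170.92436149 219.18958743] ((167.06597900390625, 218.3484649658203), (52.01506805419922, 43.538536071777344), 84.47245788574219) [0.50615334 0.05121278 0.031     ]
dp [-0.005  0.007 -0.001] turn [-0.004 -0.001  0.008]
```

View pics/w1.png

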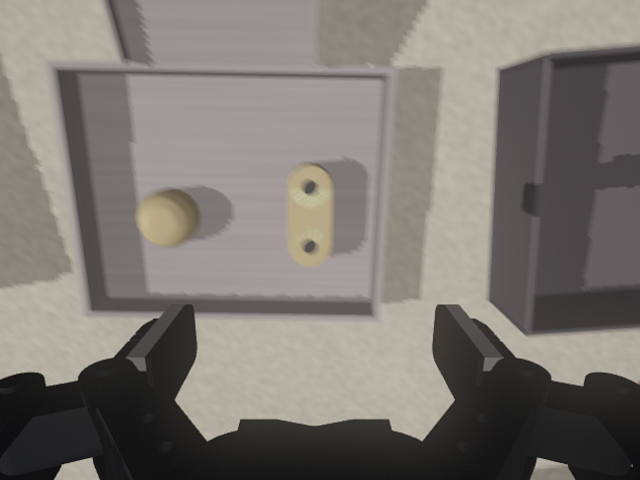

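The wrist view shows the bores at about (310,187) and (309,247), and the dome centre at about (168,218).

```bash
python3 -c "
from h import *
p,r=pose()
for u,v,z in((310,187,.031),(309,247,.031),(168,218,.023)):print(wray(p,r,u,v,z))
b=(wray(p,r,310,187,.031)+wray(p,r,309,247,.031))/2
go(b[0],b[1],.007,90)"
```

```text
[ 0.53352916 -0.05771343  0.031     ]
[ 0.48476738 -0.05699227  0.031     ]
[0.5065085  0.05870615 0.023     ]
dp [ 0.007 -0.022  0.771] turn [-0.004 -0.001  0.008]
```

Request:
arm_command(dp=[[0.01,-0.025,0.25],[0.01,-0.025,0.45],[0.01,-0.025,0.6],[0.01,-0.025,0.7],[0.01,-0.025,0.77]], turn=[[0,0,0],[0,0,0],[0,0,0],[0,0,0],[0,0,0]], jaw=[1,1,1,1,1])

```text
time_s: 2.02
eef_pos: [0.5071, -0.0616, 0.0062]
eef_rot: [-0.0, 1.0, 0.0, -0.001]
wrist_force: [0.7, 1.0, -0.2]
opening: 1.0
grasp_force: 0.0
```

Request:
arm_command(dp=[[0,0,0],[0,0,0],[0,0,0],[0,0,0],[0,0,0]], turn=[[0,0,0],[0,0,0],[0,0,0],[0,0,0],[0,0,0]], jaw=[0.2,0.2,0.2,0.2,0.2])

```text
time_s: 2.65
eef_pos: [0.5094, -0.0623, 0.0093]
eef_rot: [0.001, 1.0, 0.0, 0.001]
wrist_force: [-1.1, 0.2, 7.2]
opening: 0.403
grasp_force: 61.8
```

Request:
arm_command(dp=[[0,0,-0.1],[0,0,-0.25],[0,0,-0.45],[0,0,-0.6],[0,0,-0.6]], turn=[[0,0,0],[0,0,0],[0,0,0],[0,0,0],[0,0,0]], jaw=[0.2,0.2,0.2,0.2,0.2])

```text
time_s: 3.28
eef_pos: [0.5104, -0.0625, 0.1615]
eef_rot: [0.001, 1.0, 0.0, 0.004]
wrist_force: [-0.4, 0.9, -1.5]
opening: 0.407
grasp_force: 60.9
```

```bash
python3 -c "
from h import *
p,r=pose();print(p);c=np.array([.527,-.29]);a=np.radians(4.5);e=np.array([np.cos(a),np.sin(a)])
for d in(.045,-.055):
  x=c+e*d;print(x);go(x[0],x[1],.15,94.5)
a=cv2.imread('pics/w1.png')
# long casting in the scene camera, for calibration comparison
print(proj('scene',[.509,-.058,.031]),proj('scene',[.509,-.065,.031]))
cv2.imwrite('pics/sc.png',cv2.resize(cv2.imread('pics/scene0.png')[210:300,180:390],None,fx=3.7,fy=3.7,interpolation=2))
"
```

```text
[ 0.51035893 -0.06249231  0.16152789]
[ 0.57186128 -0.28646934]
dp [0.245 0.896 0.05 ] turn [ 0.005 -0.013 -0.148]
[ 0.47216955 -0.29431525]
dp [-0.154  0.927  0.047] turn [ 0.005 -0.013 -0.148]
[313.03830705 250.0277523 ] [310.43110426 250.07720835]
```

View pics/sc.png

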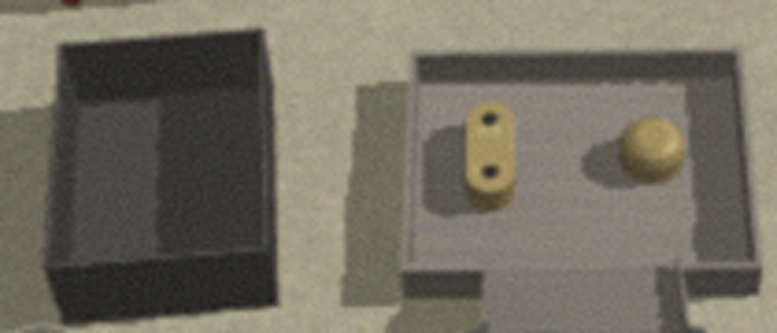

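The scene crop shows the tote rim corners at (60,45), (263,32), (274,248) and (50,265). Next I compute the tote's centre from them.

```bash
python3 -c "
from h import *
T=[ray('scene',180+u/3.7,210+v/3.7,.07) for u,v in((60,45),(263,32),(274,248),(50,265))]
print(np.round(T,3),np.mean(T,0))
D=ray('scene',180+652/3.7,210+150/3.7,.023);print(D)
U=[ray('top',u,v,.07) for u,v in((415,191.5),(484.3,186),(495,277.3),(423,283))]
print(np.round(U,3),np.mean(U,0))
"
```

```text
[[ 0.436 -0.372  0.07 ]
 [ 0.427 -0.225  0.07 ]
 [ 0.62  -0.205  0.07 ]
 [ 0.631 -0.354  0.07 ]] [ 0.52871162 -0.28920394  0.07      ]
[0.50738613 0.05853723 0.023     ]
[[ 0.619 -0.215  0.07 ]
 [ 0.631 -0.362  0.07 ]
 [ 0.438 -0.377  0.07 ]
 [ 0.427 -0.227  0.07 ]] [ 0.52881329 -0.2951679   0.07      ]
```

Request:
arm_command(dp=[[0.07,0.2,0],[0.14,0.45,0],[0.2,0.7,0],[0.25,0.9,0],[0.25,0.9,0]], turn=[[0,0,-0.15],[0,0,-0.15],[0,0,-0.15],[0,0,-0.15],[0,0,-0.15]], jaw=[0.2,0.2,0.2,0.2,0.2])

```text
time_s: 3.9
eef_pos: [0.57, -0.2904, 0.1556]
eef_rot: [-0.0, 0.999, 0.037, -0.001]
wrist_force: [-1.0, 1.0, -2.2]
opening: 0.405
grasp_force: 60.9
```

```bash
python3 -c "
from h import *
print(get_obs());go(.574,-.288,.012,95)
cv2.imwrite('pics/w2.png',camera('wrist'))"
```

```text
{'time_s': 3.9, 'q': array([-6.56102384e-01,  3.93582799e-01,  1.49843940e+00, -7.21368761e-04,
        1.25099292e+00,  8.40185622e-01]), 'dq': array([ 0.05451321, -0.04022777,  0.06937644,  0.0239245 ,  0.02265135,
        0.02318263]), 'joint_efforts': array([ -1.94141194, -53.78196359, -35.68074346,  -0.30895248,
        -0.24627423,  -0.25390645]), 'eef_pos': array([ 0.56996193, -0.29041018,  0.1556264 ]), 'eef_rot': array([-1.91285102e-04,  9.99301594e-01,  3.73590886e-02, -7.65791281e-04]), 'wrist_force': array([-0.96538109,  1.0051505 , -2.18974024]), 'torque': array([-0.06592309,  0.01926468, -0.0247962 ]), 'grasp_force': 60.92950701713562, 'opening': 0.40517983693856663}
dp [ 0.018 -0.008  0.574] turn [-0.001  0.003 -0.024]
```

View pics/w2.png

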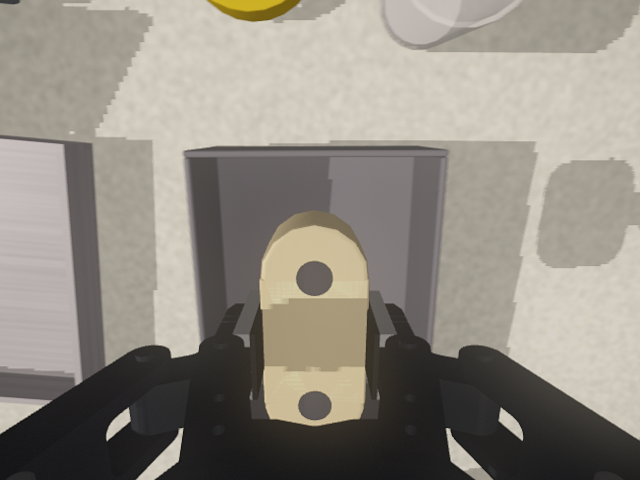

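The casting is held well and centred over the tote, whose rim runs from u 185 to 447. Lowering now.

Request:
arm_command(dp=[[0.01,0,0.13],[0.01,0,0.3],[0.01,0,0.45],[0.01,0,0.53],[0.01,0,0.57]], turn=[[0,0,0],[0,0,0],[0,0,0],[0,0,0],[0,0,0]], jaw=[0.2,0.2,0.2,0.2,0.2])

```text
time_s: 4.58
eef_pos: [0.5727, -0.2852, 0.0141]
eef_rot: [-0.001, 0.999, 0.04, -0.001]
wrist_force: [0.4, 0.5, -1.1]
opening: 0.409
grasp_force: 60.9
```

Request:
arm_command(dp=[[0,0,0],[0,0,0.008]], turn=[[0,0,0],[0,0,0]], jaw=[0.2,0.2])

```text
time_s: 4.82
eef_pos: [0.5744, -0.2873, 0.015]
eef_rot: [0.001, 0.999, 0.04, 0.001]
wrist_force: [0.6, -0.4, -0.8]
opening: 0.409
grasp_force: 60.9
```

Request:
arm_command(dp=[[0,0,0.01],[0,0,0.016],[0,0,0.016]], turn=[[0,0,0],[0,0,0],[0,0,0]], jaw=[0.2,0.2,0.2])

```text
time_s: 5.2
eef_pos: [0.5732, -0.2865, 0.0093]
eef_rot: [-0.0, 0.999, 0.04, -0.0]
wrist_force: [-0.8, 0.4, -1.1]
opening: 0.404
grasp_force: 60.9
```

Request:
arm_command(dp=[[0,0,0.004],[0,0,0],[0,0,0],[0,0,0]], turn=[[0,0,0],[0,0,0],[0,0,0],[0,0,0]], jaw=[0.2,0.7,0.7,0.7])

```text
time_s: 5.7
eef_pos: [0.5734, -0.2866, 0.0095]
eef_rot: [0.0, 0.999, 0.04, 0.0]
wrist_force: [0.4, -0.5, -0.7]
opening: 0.7
grasp_force: 0.0
```

Request:
arm_command(dp=[[0,0,-0.1],[0,0,-0.3],[0,0,-0.5],[0,0,-0.6],[0,0,-0.6]], turn=[[0,0,0],[0,0,0],[0,0,0],[0,0,0],[0,0,0.15]], jaw=[0.7,0.7,0.7,0.7,1])

```text
time_s: 6.32
eef_pos: [0.5749, -0.2877, 0.1631]
eef_rot: [0.002, 1.0, -0.0, 0.003]
wrist_force: [0.5, -0.5, -0.1]
opening: 0.889
grasp_force: 0.0
```

```bash
python3 -c "
from h import *
go(.507,.0565,.16,90)"
```

```text
dp [-0.273 -1.377  0.006] turn [ 0.007 -0.01  -0.002]
```

Request:
arm_command(dp=[[-0.14,-0.7,0],[-0.14,-0.7,0],[-0.14,-0.7,0],[-0.14,-0.7,0]], turn=[[0,0,0],[0,0,0],[0,0,0],[0,0,0]], jaw=[1,1,1,1])

```text
time_s: 6.82
eef_pos: [0.5372, -0.108, 0.1593]
eef_rot: [-0.0, 1.0, 0.002, -0.0]
wrist_force: [0.4, -0.8, 0.3]
opening: 1.002
grasp_force: 0.0
```

Request:
arm_command(dp=[[-0.133,-0.677,0],[-0.133,-0.677,0],[-0.133,-0.677,0],[-0.133,-0.677,0],[-0.133,-0.677,0]], turn=[[0,0,0],[0,0,0],[0,0,0],[0,0,0],[0,0,0]], jaw=[1,1,1,1,1])

```text
time_s: 7.45
eef_pos: [0.5055, 0.0567, 0.1596]
eef_rot: [0.0, 1.0, 0.0, 0.0]
wrist_force: [1.4, -0.7, -0.4]
opening: 1.003
grasp_force: 0.0
```

```bash
python3 -c "
from h import *
p,r=pose();print(p);go(.507,.0565,.005,90)
cv2.imwrite('pics/w3.png',camera('wrist'))"
```

```text
[0.50547013 0.0567389  0.15957071]
dp [0.006 0.001 0.618] turn [ 0.001 -0.002  0.001]
```

View pics/w3.png

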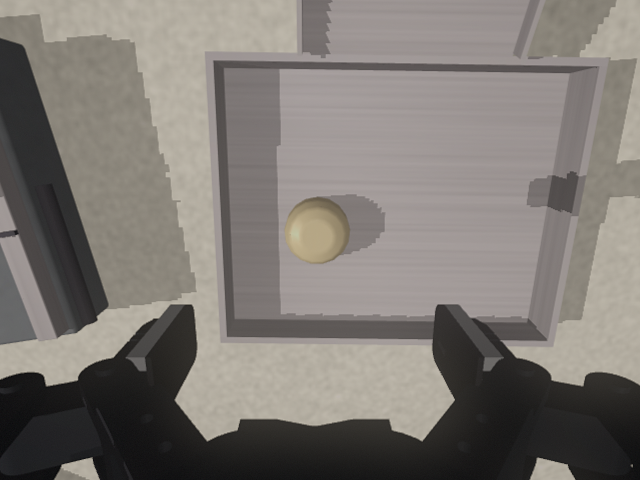

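The dome sits at about (317,231), aligned with the finger centre line.

Request:
arm_command(dp=[[0.005,0.003,0.2],[0.005,0.003,0.38],[0.005,0.003,0.52],[0.005,0.003,0.59],[0.005,0.003,0.615]], turn=[[0,0,0],[0,0,0],[0,0,0],[0,0,0],[0,0,0]], jaw=[1,1,1,1,1])

```text
time_s: 8.12
eef_pos: [0.5061, 0.056, 0.0049]
eef_rot: [-0.0, 1.0, -0.0, -0.0]
wrist_force: [0.3, -0.2, 1.2]
opening: 1.0
grasp_force: 0.0
```

Request:
arm_command(dp=[[0,0,0],[0,0,0],[0,0,0],[0,0,0]], turn=[[0,0,0],[0,0,0],[0,0,0],[0,0,0]], jaw=[0.35,0.35,0.35,0.35])

```text
time_s: 8.62
eef_pos: [0.5074, 0.0567, 0.0074]
eef_rot: [0.0, 1.0, 0.001, 0.002]
wrist_force: [-0.4, -1.6, 5.9]
opening: 0.534
grasp_force: 61.6
```

Request:
arm_command(dp=[[0,0,-0.08],[0,0,-0.2],[0,0,-0.4],[0,0,-0.6],[0,0,-0.6]], turn=[[0,0,0],[0,0,0],[0,0,0],[0,0,0],[0,0,0]], jaw=[0.35,0.35,0.35,0.35,0.35])

```text
time_s: 9.25
eef_pos: [0.5095, 0.0567, 0.1611]
eef_rot: [0.001, 1.0, 0.001, 0.005]
wrist_force: [-0.1, 0.2, -1.4]
opening: 0.537
grasp_force: 61.9
```

```bash
python3 -c "
from h import *
p,r=pose();print(p)
go(.474,-.295,.155,95)"
```

```text
[0.50953248 0.05674556 0.16107627]
dp [-0.144  1.407  0.025] turn [ 0.003 -0.02  -0.164]
```

Request:
arm_command(dp=[[-0.02,0.2,0],[-0.05,0.45,0],[-0.07,0.7,0],[-0.07,0.7,0]], turn=[[0,0,0],[0,0,0],[0,0,0],[0,0,0]], jaw=[0.35,0.35,0.35,0.35])

```text
time_s: 9.75
eef_pos: [0.4879, -0.1219, 0.1551]
eef_rot: [0.0, 1.0, -0.003, -0.0]
wrist_force: [0.9, 1.1, -1.4]
opening: 0.536
grasp_force: 62.0
```

Request:
arm_command(dp=[[-0.04,0.25,0],[-0.06,0.5,0],[-0.075,0.7,0],[-0.075,0.705,0],[-0.075,0.705,0]], turn=[[0,0,-0.16],[0,0,-0.16],[0,0,-0.16],[0,0,-0.16],[0,0,-0.16]], jaw=[0.35,0.35,0.35,0.35,0.35])

```text
time_s: 10.38
eef_pos: [0.4698, -0.2928, 0.1547]
eef_rot: [-0.001, 0.999, 0.042, -0.001]
wrist_force: [0.6, 0.2, -1.8]
opening: 0.534
grasp_force: 62.2
```

```bash
python3 -c "
from h import *
p,r=pose();print(p)
go(.474,-.294,.009,95)"
```

```text
[ 0.46976617 -0.29284904  0.15467916]
dp [0.017 0.007 0.583] turn [-0.004  0.002 -0.005]
```

Request:
arm_command(dp=[[0.015,0.005,0.15],[0.015,0.005,0.32],[0.015,0.005,0.47],[0.015,0.005,0.55],[0.015,0.005,0.58]], turn=[[0,0,0],[0,0,0],[0,0,0],[0,0,0],[0,0,0]], jaw=[0.35,0.35,0.35,0.35,0.35])

```text
time_s: 11.0
eef_pos: [0.4733, -0.2924, 0.009]
eef_rot: [-0.001, 0.999, 0.043, -0.001]
wrist_force: [-0.8, 0.2, -0.9]
opening: 0.534
grasp_force: 62.1
```

Request:
arm_command(dp=[[0,0,0.005],[0,0,0.01]], turn=[[0,0,0],[0,0,0]], jaw=[0.35,0.35])

```text
time_s: 11.25
eef_pos: [0.4747, -0.2954, 0.0091]
eef_rot: [0.001, 0.999, 0.043, 0.001]
wrist_force: [-0.0, 0.3, -0.8]
opening: 0.53
grasp_force: 62.2
```

Request:
arm_command(dp=[[0,0,0.005],[0,0,0.005],[0,0,0.005],[0,0,0.005]], turn=[[0,0,0],[0,0,0],[0,0,0],[0,0,0]], jaw=[0.35,0.8,0.8,0.8])

```text
time_s: 11.75
eef_pos: [0.4739, -0.2954, 0.007]
eef_rot: [0.0, 0.999, 0.042, 0.0]
wrist_force: [0.7, -0.9, -0.2]
opening: 0.8
grasp_force: 0.0
```

Request:
arm_command(dp=[[0,0,-0.1],[0,0,-0.3],[0,0,-0.5],[0,0,-0.7],[0,0,-0.8]], turn=[[0,0,0],[0,0,0],[0,0,0],[0,0,0],[0,0,0]], jaw=[0.8,0.8,0.8,0.8,0.8])

```text
time_s: 12.38
eef_pos: [0.4748, -0.2962, 0.2104]
eef_rot: [0.002, 0.999, 0.042, 0.002]
wrist_force: [0.1, 0.3, -0.7]
opening: 0.803
grasp_force: 0.0
```

```bash
python3 -c "
from h import *
p,r=pose();print(p)
a=camera('scene')[205:305,180:500];cv2.imwrite('pics/s2.png',cv2.resize(a,None,fx=2.5,fy=2.5,interpolation=2))
go(.52,.309,.21,9.3);go(.52,.309,.21,-170.7)
q=get_obs()['q'];print(q)"
```

```text
[ 0.47482689 -0.29622944  0.21042716]
dp [ 3.810e-01 -2.401e+00 -1.000e-03] turn [ 2.000e-03 -1.800e-02  2.852e+00]
dp [ 3.810e-01 -2.401e+00 -1.000e-03] turn [ 2.000e-03 -1.800e-02  2.852e+00]
[-7.69737267e-01  1.60581632e-01  1.66844032e+00  2.62949861e-05
  1.30411073e+00  7.16419373e-01]
```

View pics/s2.png

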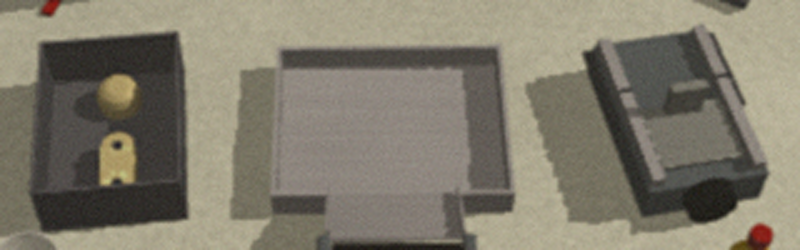

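Both castings lie in the tote (scene crop, around (118,95) and (118,155)). Next I move to the intake, turning −94° so the last joint stays within range.

Request:
arm_command(dp=[[0.1,-0.97,0],[0.1,-0.97,0],[0.1,-0.97,0],[0.1,-0.97,0],[0.1,-0.97,0]], turn=[[0,0,-1],[0,0,-1],[0,0,-1],[0,0,-1],[0,0,-1]], jaw=[0.8,0.8,0.8,0.8,0.8])

```text
time_s: 13.05
eef_pos: [0.4776, -0.0479, 0.2061]
eef_rot: [-0.001, 0.953, 0.302, -0.0]
wrist_force: [0.4, -0.5, -0.2]
opening: 0.798
grasp_force: 0.0
```

```bash
python3 -c "
from h import *
p,r=pose();print(p)
go(.49,.12,.21,-30);go(.51,.309,.21,0)"
```

```text
[ 0.47758534 -0.04794141  0.20611363]
dp [ 0.427 -0.521 -0.015] turn [-0.003 -0.    -0.828]
dp [ 0.928 -1.093 -0.014] turn [-2.000e-03 -1.000e-03 -1.828e+00]
```

Request:
arm_command(dp=[[0.6,-0.7,0],[0.6,-0.7,0],[0.6,-0.7,0],[0.6,-0.7,0],[0.6,-0.7,0]], turn=[[0,0,-0.35],[0,0,-0.7],[0,0,-1],[0,0,-1],[0,0,-1]], jaw=[0.8,0.8,0.8,0.8,0.8])

```text
time_s: 13.68
eef_pos: [0.5015, 0.1794, 0.2061]
eef_rot: [-0.0, 0.843, 0.537, -0.0]
wrist_force: [-0.2, -0.7, 0.4]
opening: 0.798
grasp_force: 0.0
```

```bash
python3 -c "
from h import *
p,r=pose();print(p)
go(.531,.309,.21,9.3)"
```

```text
[0.50150246 0.17936589 0.20610096]
dp [ 0.52  -0.112 -0.016] turn [-1.000e-03  0.000e+00 -1.143e+00]
```

Request:
arm_command(dp=[[0.52,-0.11,-0.02],[0.52,-0.11,-0.02],[0.52,-0.11,-0.02],[0.52,-0.11,-0.02],[0.52,-0.11,-0.02]], turn=[[0,0,-0.35],[0,0,-0.7],[0,0,-1],[0,0,-1],[0,0,-1]], jaw=[0.8,0.8,0.8,0.8,0.8])

```text
time_s: 14.3
eef_pos: [0.5321, 0.3053, 0.2114]
eef_rot: [0.0, 0.678, 0.735, -0.0]
wrist_force: [-0.2, 0.7, -0.2]
opening: 0.802
grasp_force: 0.0
```

Request:
arm_command(dp=[[0,0,0],[0,0,0]], turn=[[0,0,-0.14],[0,0,-0.14]], jaw=[0.8,0.8])

```text
time_s: 14.55
eef_pos: [0.5321, 0.3057, 0.2119]
eef_rot: [0.0, 0.651, 0.759, -0.0]
wrist_force: [-0.0, 0.4, -0.8]
opening: 0.803
grasp_force: 0.0
```

```bash
python3 -c "
from h import *
p,r=pose();print(p,r.as_matrix()[:,1])
cv2.imwrite('pics/w4.png',camera('wrist'))
go(.531,.309,.21,9.3)"
```

```text
[0.53208677 0.30571476 0.21188879] [9.88222261e-01 1.53025355e-01 6.34939084e-05]
dp [ 0.013 -0.002  0.008] turn [ 0.     0.    -0.017]
```

View pics/w4.png

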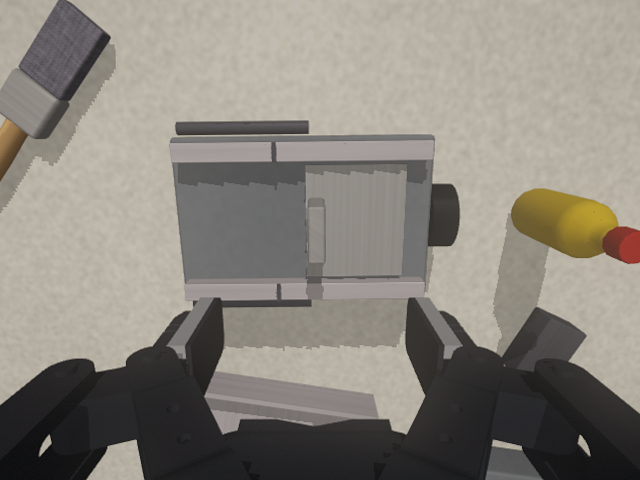

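The wrist view shows the fin top centred at about (317,231), and the ribs at (274,151) and (279,291).

```bash
python3 -c "
from h import *
p,r=pose()
f=wray(p,r,317,231,.0965);print(f)
a,b=wray(p,r,274,151,.062),wray(p,r,279,291,.062);print(a,b,(a+b)/2,np.degrees(np.arctan2(-(a-b)[0],(a-b)[1])))
go(f[0],f[1],.064,9.3)"
```

```text
[0.53263021 0.31224677 0.0965    ]
[0.49455618 0.35752829 0.062     ] [0.51212707 0.25138272 0.062     ] [0.50334162 0.30445551 0.062     ] 9.39926403242015
dp [0.025 0.006 0.592] turn [ 0.     0.    -0.017]
```

Request:
arm_command(dp=[[0.022,0.005,0.15],[0.022,0.005,0.3],[0.022,0.005,0.45],[0.022,0.005,0.55],[0.022,0.005,0.59]], turn=[[0,0,-0.015],[0,0,-0.015],[0,0,-0.015],[0,0,-0.015],[0,0,-0.015]], jaw=[0.7,0.7,0.7,0.7,0.7])

```text
time_s: 15.22
eef_pos: [0.5312, 0.3119, 0.0626]
eef_rot: [-0.001, 0.647, 0.762, -0.001]
wrist_force: [0.9, -0.3, 0.1]
opening: 0.695
grasp_force: 0.0
```

Request:
arm_command(dp=[[0,0,0],[0,0,0],[0,0,0],[0,0,0],[0,0,0]], turn=[[0,0,0],[0,0,0],[0,0,0],[0,0,0],[0,0,0]], jaw=[0.05,0.05,0.05,0.05,0.05])

```text
time_s: 15.85
eef_pos: [0.5324, 0.313, 0.066]
eef_rot: [0.0, 0.646, 0.763, 0.0]
wrist_force: [-3.4, -1.8, 5.4]
opening: 0.128
grasp_force: 59.2
```

```bash
python3 -c "
from h import *
p,r=pose();o=get_obs();print(p,o['wrist_force'],o['opening'],o['grasp_force'],r.as_matrix()[:,1])
e=np.array([np.cos(np.radians(9.35)),np.sin(np.radians(9.35)),0]);print(r.inv().apply(-e*.03)/.25)"
```

```text
[0.53235167 0.31296699 0.0660033 ] [-3.4105057  -1.78480103  5.35379837] 0.12815060929105734 59.15144741535187 [9.86330770e-01 1.64775554e-01 7.93656391e-04]
[ 2.81078604e-04 -1.19999633e-01 -9.52009089e-05]
```

Request:
arm_command(dp=[[0,-0.03,0],[0,-0.06,0],[0,-0.09,0],[0,-0.115,0],[0,-0.12,0]], turn=[[0,0,0],[0,0,0],[0,0,0],[0,0,0],[0,0,0]], jaw=[0.05,0.05,0.05,0.05,0.05])

```text
time_s: 16.48
eef_pos: [0.5051, 0.3085, 0.0661]
eef_rot: [0.002, 0.646, 0.763, 0.003]
wrist_force: [9.4, 2.1, -2.1]
opening: 0.133
grasp_force: 59.2
```

Request:
arm_command(dp=[[0,0,0],[0,0,0],[0,0,0],[0,0,0]], turn=[[0,0,0],[0,0,0],[0,0,0],[0,0,0]], jaw=[0.05,0.05,0.05,0.05])

```text
time_s: 16.98
eef_pos: [0.5053, 0.3085, 0.066]
eef_rot: [0.002, 0.646, 0.763, 0.003]
wrist_force: [8.5, 2.0, -0.5]
opening: 0.13
grasp_force: 59.5
```

```bash
python3 -c "
from h import *
a=[pose()[0]];F=[get_obs()['wrist_force']]
im=[camera('wrist'),camera('top')];a.append(pose()[0]);F.append(get_obs()['wrist_force'])
e=np.array([np.cos(np.radians(9.35)),np.sin(np.radians(9.35)),0])
print(a,F,[(np.array([.5324,.313,.066])-x)@e for x in a])
A=cv2.resize(im[1][180:300,120:220],None,fx=4,fy=4,interpolation=2)
B=im[0][100:480,150:500];c=np.zeros((480,760,3),np.uint8);c[:,:400]=A;c[:380,405:755]=B;cv2.imwrite('pics/f.png',c)"
```

```text
[array([0.50533299, 0.30848691, 0.06604998]), array([0.50531086, 0.308465  , 0.06602968])] [array([ 8.4515754 ,  2.01592683, -0.54764532]), array([ 8.47928019,  1.68562892, -0.24477605])] [np.float64(0.027440626990686338), np.float64(0.027466017960314778)]
```

View pics/f.png

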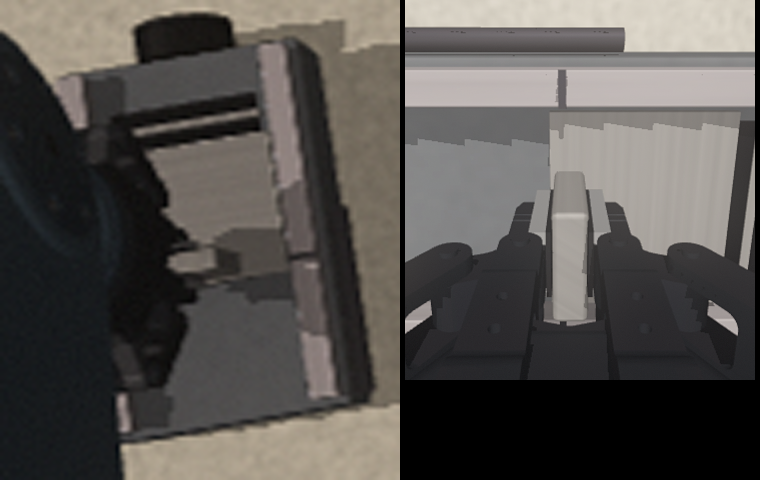

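The fin stands at x≈571 with the rib at x≈563, so the shutter is about 27 mm open. I'll nudge it 2 mm more.

Request:
arm_command(dp=[[0,-0.01,0],[0,-0.01,0],[0,-0.01,0],[0,-0.01,0],[0,-0.01,0]], turn=[[0,0,0],[0,0,0],[0,0,0],[0,0,0],[0,0,0]], jaw=[0.05,0.05,0.05,0.05,0.05])

```text
time_s: 17.7
eef_pos: [0.503, 0.3081, 0.066]
eef_rot: [0.002, 0.646, 0.763, 0.003]
wrist_force: [9.3, 1.9, -1.3]
opening: 0.129
grasp_force: 59.5
```

```bash
python3 -c "
from h import *
e=np.array([np.cos(np.radians(9.35)),np.sin(np.radians(9.35)),0])
o=get_obs();print((np.array([.5324,.313,.066])-o['eef_pos'])@e,o['wrist_force']@e,o['grasp_force'],np.abs(o['dq']).max())
print(hand_in())"
```

```text
0.029823732392516813 9.443810816823177 59.48427379131317 0.0017273163198183031
the job is handed in; nothing more can be done
None
```

I handed the job in at about 18 s: both castings were lowered into the grey tote, and the gripper is holding the shutter about 30 mm open (estimated from arm travel, about 9 N spring pull). The hand-in returned no verdict, so I don't know the judged result.

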